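# Push a stuck steel slug out of a ceramic tube with a rod

## Robot

A 6-joint arm with a two-finger parallel gripper is mounted at the origin on a cart in front of the work surface, level with it; the furniture and walls round the work are solid. World frame = base frame: x ahead of the robot, y to its left, z up, the work surface at z = 0. Lengths are in m, angles in rad, forces in N, time in s.
With the tool pointing down it reaches from about 0.275 to 0.85 m from the base axis. Payload 5.2 kg.
Tool frame: the origin (TCP) lies midway between the tips of the shut fingers; the grasp point (between the pads) lies 19 mm behind it (robot.grip_depth is the distance from the TCP to the grasp point, in m); z points along the fingers, y is the line along which they close (so a half turn about z gives the same grasp; the last joint's range is limited). The gripper opens to 85 mm and grips with 20 to 120 N. Pads are 22 mm wide; open, the fingers measure 114 mm over their backs; the gripper's body (76 mm by 85 mm) begins 54 mm behind the grasp point. The pads swing forward as they close: fully open they stand 13 mm farther back than shut.
Start: joints at [-1.339, 0.259, 1.535, -0, 1.348, -0.203], TCP at [0.232, -0.499, 0.231] pointing down, gripper open.
Joint ranges: [-3.14, 3.14], [-0.91, 2.08], [0.19, 2.58], [-1.22, 4.36], [0.22, 2.71], [-3.12, 3.12]. Speed limits (rad/s): [2.57, 2.57, 3.14, 3.14, 3.14, 3.14].

## Interface

Orientations are given as a rotation vector (axis times angle).
In Python, from workcell import robot, capture, calibration gives the robot as it stands.
- The arm moves only by the tool tcp_steps, called after "Request:" by a JSON object that holds its "api" and its "payload", one argument or row to a line. Schema: {"type":"object","properties":{"ticks":{"type":"array","items":{"type":"array","prefixItems":[{"type":"number"},{"type":"array","items":{"type":"number"},"minItems":3,"maxItems":3},{"type":"number"}],"minItems":3,"maxItems":3},"minItems":1,"maxItems":20},"only":{"type":"string"},"quiet":{"type":"boolean"},"lines":{"type":"string"}},"required":["ticks"],"additionalProperties":false}. ticks is a list of rows, 1 to 20 of them, each written [opening, [dx, dy, dz], turn]: the opening from 0.0 (shut) to 1.0 (fully open), then dx, dy, dz in m, then a turn about the tool's z in rad; each row is the pose to reach, as a shift and turn from the pose commanded when the call began, along the tool's axes at that moment; what a row does not reach only later rows make up. A row lasts 1/10 s, in which the tool goes at most 0.05 m and 0.15 rad, less where a joint would pass 70% of its speed; a pose out of reach is approached as far as the arm can. The fingers move at their own pace and stop on an object; the grip force is fixed at half the most. Time passes only in rows, so rows that do not move let the fingers close. The tool returns the time, the measured TCP pose, the force, the opening and the grip force at its end. only (a regular expression) keeps the lines of the reply that match it, lines (a string "A,B") keeps lines A to B, and quiet returns only ok. Input that does not fit is refused with a message, and nothing moves.
- robot.get_state(): the state, without advancing time (a new reading comes with each control period).
- capture(name): name is "scene" or "top" or "wrist"; returns (picture, depth): 400x640x3 uint8, red, green, blue; 400x640 float32, m along the optical axis (not along the pixel's ray), 0 where there is no reading.
- calibration(name): a dict with "mtx" (3x3 intrinsics, pixels), "k1" (the pictures are not rectified: a ray, as slopes to the right and down, at radius r is drawn at 1 + k1 r^2 times it, then the intrinsics apply), "R" (3x3) and "t" (3): a world point X has camera coordinates R X + t. Camera axes: x right, y down, z forward; pixel columns grow to the right and rows downward; lengths in m; the calibration is good to about 2 mm. A picture is of the moment at which its call begins: read the wrist's pose just before it. calibration takes no time and is no camera call; for the wrist camera it gives the pose at the moment of the call.
- robot.job_done(): hands the job in; it is judged then, once.
The state is a dict: "time_s": time; "joint_positions": joint angles; "joint_velocities": joint speeds; "joint_torque": joint torques, N m; "tool_pos": TCP position; "eef_rot": TCP orientation; "force": force on the tool from outside, world axes, zero at the start; "wrist_torque": the same for the moment, N m; "opening": opening from 0.0 (shut) to 1.0 (fully open); "grip_force": force on a finger pad.
Only numpy, scipy, OpenCV 4.12 (cv2) and the standard library are available. Lean on these libraries where they do the work, as an engineer would, in place of code of your own. Each camera call takes 0.05 s, during which the arm holds its last target. There are 200 camera calls.

## Task

A steel slug is stuck in the bore of the brittle white ceramic tube that is clamped in the stand. Pick up the push rod, feel it into the tube's mouth without knocking hard on the ceramic, and gently push the slug right through until it is wholly out of the far end, in the catch trough, without ramming it on the trough's end wall. Then draw the rod out and lay it back down flat on the worktop clear of the stand, leaving the other things where they are.

Things in the scene. Friction and masses are not known exactly. Their poses are not given: they have to be found in the camera images.
- rod: Push rod, 165 mm long, 0.22 kg, lying flat: a steel handle 60 long, 18 wide, 30 mm tall, then a plain aluminium rod 14 mm in diameter, 105 mm long, flat-ended. Origin: on the rod's axis at the handle's front face, 15 mm above its underside; +x along the rod to its tip, y across the 18 mm width, z up. Handle's middle at x = -30 mm, centre of mass at x = -18 mm.
- rod_tip (a point): Centre of the rod's flat end, 105 mm ahead of the rod's origin; same axes as the rod.
- stand: Fixed clamp stand: grey base plate 100 x 90 x 12 mm, two aluminium saddles with clamp bars holding a level white ceramic tube; 107 mm tall. Origin: centre of the plate's underside; +x along the tube from mouth to far end, the pushing direction; z up. The tube's axis is parallel to x, 80 mm up, but at an unknown y between -14 and +14 mm (clamped anywhere sideways), to be seen or felt.
- stand_mouth (a point): On the stand's middle line (y = 0) at x = -45 mm, 80 mm up, in the plane of the tube's mouth; axes as the stand. The real mouth is up to 14 mm to either side: a 17 mm bore (1.5 mm clearance round the rod, no chamfer) in a flat round collar 60 mm in diameter. The ceramic is brittle: keep pushes on tube and slug under about 25 N; over 35 N breaks it.
- stand_exit (a point): On the stand's middle line at the tube's far end, x = +25 mm, 80 mm up (the tube is 70 mm long); axes as the stand. From here a steel half-pipe trough, open on top, runs on 46 mm in line with the bore to an end wall and catches the slug.
- slug (a joint): How far the slug (steel cylinder 15 mm diameter, 24 mm long) has moved along the bore, m. Its near face is 15 mm + this value inside the mouth. Starts at 0 to 0.015; beyond 0.055 it is wholly out of the tube; at 0.075 it meets the trough's end wall. It resists with about 8 N, plus 0.06 N for each mm/s of speed, and stays where it is left.
- petri_dish: White dish, 62 mm across, 14 mm tall, loose on the worktop; leave alone. Origin: centre of underside.
- screwdriver: Small screwdriver with a red handle, 125 mm long, 22 mm tall, loose; leave alone. Origin: middle of its length at the underside.
- vial_a: Small capped vial, 23 mm diameter, 50 mm tall, standing loose; leave alone. Origin: centre of underside.
- vial_b: Small capped vial, 23 mm diameter, 50 mm tall, standing loose; leave alone. Origin: centre of underside.

How it is judged:
By the outcome, as a careful person would: the job done as asked, in the order asked, and still so for the second after the job is handed in, with the robot touching nothing.
It also fails if it takes over 72 s, if anything falls off the work surface, if the arm or the gripper's body presses on something with over 40 N, if the wrist force passes 120 N, or if a joint passes its speed limit or range.

## Working session

There is one attempt and no reset: what is moved stays moved. The work goes in short steps, Python scripts to look and compute and a tool call to move; the robot and the scene stay as the last step left them, time stands still between calls to the robot, and variables do not carry over. Pictures are saved under pics/ and viewed, at most 12 in all, crops included, and the job is handed in when it is done.

```bash
ls; mkdir -p pics
```

Run:
```python
from workcell import robot, capture, calibration
import cv2,numpy as np
s=robot.get_state();print({k:np.round(v,3) for k,v in s.items()})
for n in("scene","top"):
    p,d=capture(n);cv2.imwrite(f"pics/{n}0.png",p[:,:,::-1]);np.save(f"{n}0.npy",d);c=calibration(n);print(n,{k:np.round(v,3).tolist() for k,v in c.items()})
```

```text
pics
{'time_s': np.float64(0.0), 'joint_positions': array([-1.339,  0.259,  1.536,  0.   ,  1.348, -0.203]), 'joint_velocities': array([ 0.001, -0.001,  0.   , -0.002,  0.001,  0.002]), 'joint_torque': array([ 1.0000e-03, -4.4603e+01, -2.9057e+01, -0.0000e+00,  1.1000e-02,
        0.0000e+00]), 'tool_pos': array([ 0.232, -0.498,  0.23 ]), 'eef_rot': array([-3.066, -0.677,  0.   ]), 'force': array([ 0.141,  0.419, -0.542]), 'wrist_torque': array([ 0.032,  0.086, -0.015]), 'grip_force': np.float64(0.0), 'opening': np.float64(1.001)}
scene {'mtx': [[390.739, 0.0, 318.215], [0.0, 390.739, 198.798], [0.0, 0.0, 1.0]], 'k1': -0.086, 'R': [[-0.9, -0.435, -0.003], [-0.247, 0.517, -0.82], [0.358, -0.737, -0.573]], 't': [0.544, 0.044, 0.9]}
top {'mtx': [[392.74, 0.0, 323.195], [0.0, 392.74, 205.916], [0.0, 0.0, 1.0]], 'k1': -0.051, 'R': [[-0.001, -1.0, -0.021], [-0.984, 0.005, -0.18], [0.18, 0.021, -0.983]], 't': [0.248, 0.481, 0.856]}
```

View pics/top0.png

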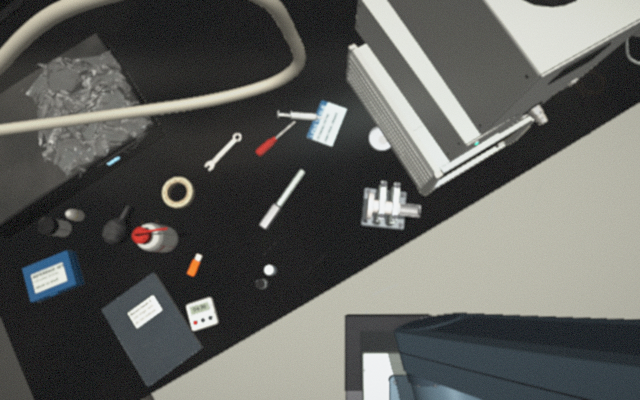

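View pics/scene0.png

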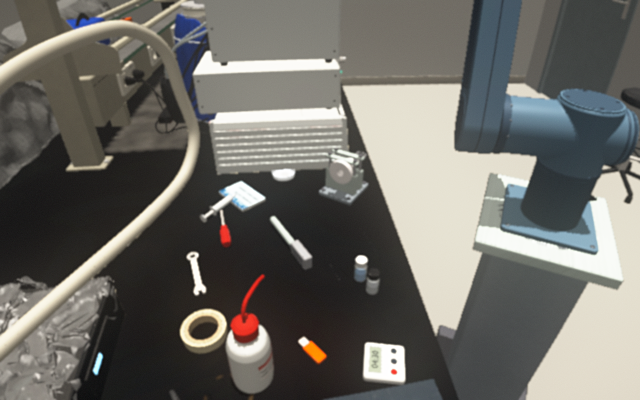

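Create h.py:
```python
import numpy as np,cv2
from workcell import robot,capture,calibration
def cloud(d,c):
    h,w=d.shape;u,v=np.meshgrid(np.arange(w),np.arange(h))
    q=cv2.undistortPoints(np.stack([u.ravel(),v.ravel()],1).astype(float)[:,None],c["mtx"],np.array([c["k1"],0,0,0.]))[:,0]
    z=d.ravel();P=np.c_[q*z[:,None],z]
    P=(P-np.array(c["t"]))@np.array(c["R"]);P[z==0]=np.nan
    return P.reshape(h,w,3)
def proj(X,c):
    r,_=cv2.Rodrigues(np.array(c["R"]));return cv2.projectPoints(np.atleast_2d(X).astype(float),r,np.array(c["t"]),c["mtx"],np.array([c["k1"],0,0,0.]))[0][:,0]
def tooldelta(dw):  # world shift -> tool axes
    return cv2.Rodrigues(np.array(robot.get_state()["eef_rot"]))[0].T@np.array(dw)
```

Run:
```python
from h import *
c=calibration("top");d=np.load("top0.npy");P=cloud(d,c);np.set_printoptions(precision=4,suppress=True)
def box(n,u0,u1,v0,v1,z0,z1):
    Q=P[v0:v1,u0:u1].reshape(-1,3);Q=Q[(Q[:,2]>z0)&(Q[:,2]<z1)]
    m=Q[:,:2].mean(0);w,V=np.linalg.eigh(np.cov((Q[:,:2]-m).T));t=(Q[:,:2]-m)@V[:,1]
    print(n,len(Q),m,"z",np.percentile(Q[:,2],[5,50,95]),"dir",V[:,1],np.degrees(np.arctan2(V[1,1],V[0,1])),"ends",m+V[:,1]*t.min(),m+V[:,1]*t.max())
print("table",P[200,330],P[240,300])
box("rod",250,315,160,235,.006,.05)
box("handle",250,315,160,235,.022,.05)
box("plate",355,430,175,235,.006,.02)
box("tube",355,430,175,235,.05,.12)
box("tubehi",355,430,175,235,.098,.12)
for n,u,v in(("vial",270,270),("vialb",261,284),("dish",379,138),("sd",275,137)):print(n,P[v,u])
p,_=capture("top");cv2.imwrite("pics/topcrop.png",cv2.resize(p[110:300,240:440,::-1],None,fx=4,fy=3.15*4/3.15/1.3,interpolation=cv2.INTER_CUBIC)[:600])
```

```text
table [0.5048 0.2314 0.001 ] [0.4081 0.3032 0.0007]
rod 500 [0.4968 0.3487] z [0.014  0.0239 0.0326] dir [-0.8406  0.5417] 147.20151653032806 ends [0.5753 0.2981] [0.4366 0.3875]
handle 343 [0.4885 0.3549] z [0.0223 0.0289 0.033 ] dir [-0.8314  0.5557] 146.24217945192504 ends [0.5747 0.2973] [0.4376 0.389 ]
plate 621 [0.4779 0.1048] z [0.0097 0.0135 0.0178] dir [-0.0851  0.9964] 94.8820734939859 ends [0.4861 0.0088] [0.4733 0.1584]
tube 1337 [0.4826 0.0928] z [0.0597 0.0949 0.1096] dir [-0.396   0.9182] 113.32992089304206 ends [0.5199 0.0063] [0.4558 0.1549]
tubehi 586 [0.4838 0.1072] z [0.1    0.1037 0.1111] dir [-0.5685  0.8227] 124.64344866245051 ends [0.5389 0.0274] [0.4544 0.1498]
vial [0.3364 0.3655 0.0515]
vialb [0.3056 0.3852 0.0502]
dish [0.6565 0.1104 0.0152]
sd [ 0.6672  0.3689 -0.0008]
```

View pics/topcrop.png

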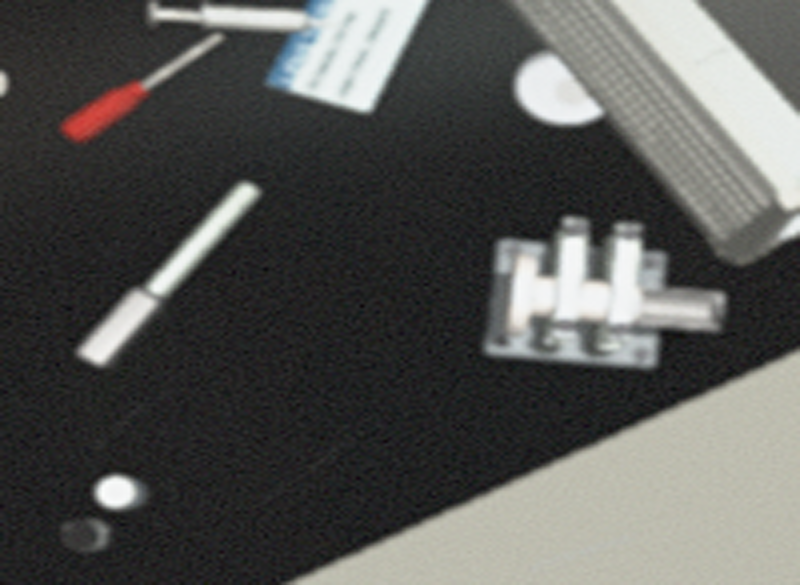

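Request:
{"api": "tcp_steps", "payload": {
  "ticks": [
    [1, [0.434, -0.46, -0.05], -1.93],
    [1, [0.434, -0.46, -0.05], -1.93],
    [1, [0.434, -0.46, -0.05], -1.93],
    [1, [0.434, -0.46, -0.05], -1.93],
    [1, [0.434, -0.46, -0.05], -1.93],
    [1, [0.434, -0.46, -0.05], -1.93],
    [1, [0.434, -0.46, -0.05], -1.93],
    [1, [0.434, -0.46, -0.05], -1.93],
    [1, [0.434, -0.46, -0.05], -1.93],
    [1, [0.434, -0.46, -0.05], -1.93],
    [1, [0.434, -0.46, -0.05], -1.93],
    [1, [0.434, -0.46, -0.05], -1.93],
    [1, [0.434, -0.46, -0.05], -1.93],
    [1, [0.434, -0.46, -0.05], -1.93],
    [1, [0.434, -0.46, -0.05], -1.93]
  ]
}}

```text
time_s: 1.65
tool_pos: [0.4312, 0.1017, 0.2809]
eef_rot: [-1.188, -2.908, 0.001]
force: [0.6, -0.0, -0.6]
opening: 1.004
grip_force: 0.0
```

Run:
```python
from h import *
np.set_printoptions(precision=4,suppress=True)
s=robot.get_state();print(s["time_s"],s["joint_positions"])
c=calibration("wrist");p,d=capture("wrist");cv2.imwrite("pics/w1.png",p[:,:,::-1]);np.save("w1.npy",d);np.savez("w1c.npz",**c);print(c, -np.array(c["R"]).T@c["t"])
```

```text
1.65 [-0.0207  0.031   1.6839 -0.0005  1.4278 -0.8159]
{'mtx': array([[328.071 ,   0.    , 326.3097],
       [  0.    , 328.071 , 205.6976],
       [  0.    ,   0.    ,   1.    ]]), 'k1': -0.06860804517341657, 'R': array([[ 0.7006,  0.7135, -0.0007],
       [ 0.6804, -0.6678,  0.3019],
       [ 0.2149, -0.2119, -0.9534]]), 't': array([-0.3736, -0.28  ,  0.3574])} [0.3754 0.1554 0.425 ]
```

View pics/w1.png

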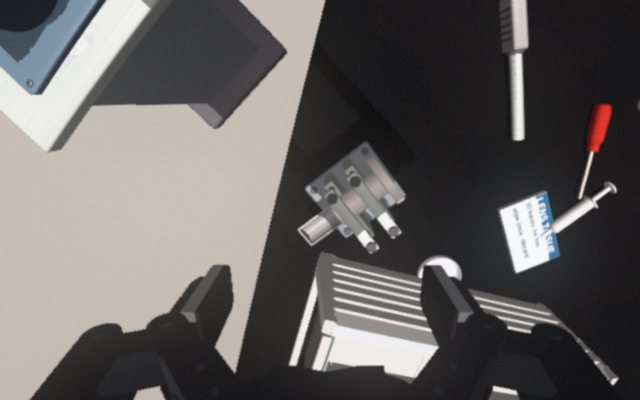

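Run:
```python
from h import *
np.set_printoptions(precision=4,suppress=True)
c=dict(np.load("w1c.npz"));d=np.load("w1.npy");P=cloud(d,c).reshape(-1,3)
img=cv2.imread("pics/w1.png").reshape(-1,3)
x0,y0=.40,-.02
k=np.isfinite(P[:,0])&(P[:,0]>.4)&(P[:,0]<.56)&(P[:,1]>-.02)&(P[:,1]<.18)&(P[:,2]>.006)&(P[:,2]<.13)
Q=P[k];C=img[k]
pl=Q[Q[:,2]<.02]
r=cv2.minAreaRect((pl[:,:2]*1000).astype(np.float32));print("plate rect",r,cv2.boxPoints(r), "z",np.median(pl[:,2]))
# render height & color side by side: right=-y, up=+x, 2px/mm
H=np.zeros((320,400),np.uint8);I=np.zeros((320,400,3),np.uint8)
o=np.argsort(Q[:,2])
for q,cc in zip(Q[o],C[o]):
    u=int((.18-q[1])*2000);v=int((.56-q[0])*2000)
    cv2.circle(H,(u,v),1,int(q[2]*2000),-1);cv2.circle(I,(u,v),1,cc.tolist(),-1)
for n in range(0,400,40):cv2.line(H,(n,0),(n,4),255);
for n in range(0,320,40):cv2.line(H,(0,n),(4,n),255)
cv2.imwrite("pics/h1.png",np.hstack([cv2.applyColorMap(H,cv2.COLORMAP_JET),I]))
```

```text
plate rect ((497.4741516113281, 68.9029541015625), (167.5465545654297, 130.43414306640625), 83.68830871582031) [[423.4426  -7.1928]
 [553.0861 -21.5323]
 [571.5057 144.9987]
 [441.8622 159.3382]] z 0.013241894178963768
```

View pics/h1.png

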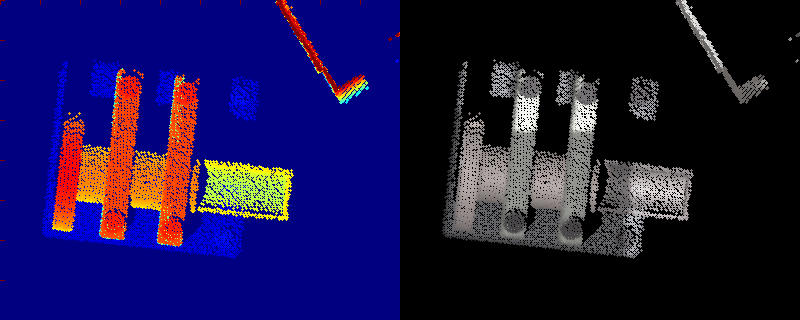

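Create fit.py:
```python
from h import *
from scipy.optimize import least_squares
np.set_printoptions(precision=4,suppress=True)
def fit(P,yaw0=np.radians(-95.9),A=np.array([.4675,.1])):
    # P Nx3; tube segs: stand-frame s along axis, l lateral (left of axis)
    k=np.isfinite(P[:,0])&(abs(P[:,0]-.48)<.07)&(P[:,1]>.03)&(P[:,1]<.16)&(P[:,2]>.006)&(P[:,2]<.13);Q=P[k]
    def sl(Q,yaw):
        e=np.array([np.cos(yaw),np.sin(yaw)]);n=np.array([-e[1],e[0]]);D=Q[:,:2]-A
        return D@e,D@n
    s,l=sl(Q,yaw0);return Q,s,l,sl
if __name__=="__main__":
    c=dict(np.load("w1c.npz"));P=cloud(np.load("w1.npy"),c).reshape(-1,3)
    Q,s,l,sl=fit(P)
    px=lambda u,v:np.array([[.56-v/2000,.18-u/2000,0]])
    for n,(u,v) in dict(collar=(67,175),t0=(80,176),t1=(104,176),t2=(130,178),t3=(165,180)).items():print(n,[a[0] for a in sl(px(u,v),np.radians(-95.9))])
    a1=[sl(px(u,v),np.radians(-95.9))[0][0] for u,v in((84,176),(102,178),(132,180),(162,182))]
    m=(((s>a1[0])&(s<a1[1]))|((s>a1[2])&(s<a1[3])))&(Q[:,2]>.085)&(Q[:,2]<.105)
    T=Q[m];print(len(T))
    def res(p):
        ss,ll=sl(T,p[0]);return np.hypot(ll-p[1],T[:,2]-p[3])-p[2]
    r=least_squares(res,[np.radians(-95.9),0,.015,.08],loss="soft_l1",f_scale=.001);print("tube yaw,l,rad,z",np.degrees(r.x[0]),r.x[1:],np.std(r.fun))
    m=(Q[:,2]>.09)&(s<a1[0]-.002);C=Q[m];print("collar",len(C),"s",np.percentile(s[m],[0,2,50,98,100]),"l",np.percentile(l[m],[1,50,99]),"z",np.percentile(C[:,2],[50,99,100]))
    b=np.polyfit(l[m],s[m],1);print("collar slope deg",np.degrees(np.arctan(b[0])))
    # collar rim circle fit radius 30mm
    rc=least_squares(lambda p:np.hypot(l[m]-p[0],C[:,2]-p[1])-.03,[0,.08],loss="soft_l1",f_scale=.001);print("collar circle l,z",rc.x,np.std(rc.fun))
    mt=(s>.058)&(s<.09)&(Q[:,2]>.05);
    mt=(s>sl(px(200,185),np.radians(-95.9))[0][0])&(Q[:,2]>.05)&(Q[:,2]<.1);print("trough",mt.sum(),np.percentile(l[mt],[1,5,50,95,99]),np.percentile(s[mt],[1,99]))
    # plate long edge (-x world side)
    # plate near edge
    mp=(Q[:,2]<.018);bins=np.arange(-.02,.075,.004)
    E=[(b+.002,np.percentile(l[mp&(s>b)&(s<b+.004)],99.),np.percentile(l[mp&(s>b)&(s<b+.004)],1)) for b in bins if (mp&(s>b)&(s<b+.004)).sum()>10];print(np.array(E).T)
    print("plate s",np.percentile(s[mp],[0.2,1]))
```

```bash
python3 fit.py
```

```text
collar [np.float64(-0.04676764367988482), np.float64(0.0001936611249789012)]
t0 [np.float64(-0.040250679100229565), np.float64(0.0003644612055374742)]
t1 [np.float64(-0.028314245294823494), np.float64(0.0015979716469844338)]
t2 [np.float64(-0.01528031613551297), np.float64(0.0019395718081014676)]
t3 [np.float64(0.0022297757008248285), np.float64(0.0027437383847611118)]
567
tube yaw,l,rad,z -96.40857546970929 [0.0021 0.0141 0.0816] 0.0006442075497179278
collar 538 s [-0.0511 -0.0507 -0.0459 -0.0409 -0.0403] l [-0.0254 -0.0035  0.0275] z [0.1075 0.112  0.1127]
collar slope deg 0.5528278027980309
collar circle l,z [0.0028 0.0809] 0.0019994289995384686
trough 1012 [-0.0108 -0.0098  0.0064  0.0866  0.0885] [0.0225 0.0644]
[[-0.018  -0.014  -0.01   -0.006  -0.002   0.002   0.006   0.01    0.014
   0.018   0.022   0.026   0.03    0.034   0.038   0.042 ]
 [-0.0285 -0.0231 -0.0112  0.0562  0.0562  0.0567 -0.0288 -0.0287 -0.0275
  -0.0235 -0.0116 -0.0121  0.0547  0.0566  0.0565  0.0556]
 [-0.0317 -0.0317 -0.0316 -0.0314 -0.0317 -0.0318 -0.0319 -0.0319 -0.032
  -0.032  -0.032  -0.0319 -0.0316 -0.032  -0.0321 -0.0315]]
plate s [-0.0561 -0.0556]
```

Request:
{"api": "tcp_steps", "payload": {
  "ticks": [
    [1, [0.166, 0.214, 0.13], -0.2],
    [1, [0.166, 0.214, 0.13], -0.2],
    [1, [0.166, 0.214, 0.13], -0.2],
    [1, [0.166, 0.214, 0.13], -0.2],
    [1, [0.166, 0.214, 0.13], -0.2],
    [1, [0.166, 0.214, 0.13], -0.2],
    [1, [0.166, 0.214, 0.13], -0.2],
    [1, [0.166, 0.214, 0.13], -0.2]
  ]
}}

```text
time_s: 2.5
tool_pos: [0.4631, 0.369, 0.1499]
eef_rot: [-0.894, -3.01, 0.004]
force: [-0.2, -1.1, 0.0]
opening: 1.0
grip_force: 0.0
```

Create rod.py:
```python
from h import *
np.set_printoptions(precision=4,suppress=True)
s=robot.get_state();c=calibration("wrist");p,d=capture("wrist");cv2.imwrite("pics/w2.png",p[:,:,::-1])
P=cloud(d,c).reshape(-1,3);t=s["tool_pos"]
k=(np.hypot(P[:,0]-.50,P[:,1]-.345)<.11)&(P[:,2]>.008)&(P[:,2]<.04);Q=P[k]
r=cv2.minAreaRect((Q[:,:2]*1000).astype(np.float32));print(r)
m=Q[:,:2].mean(0);V=np.linalg.svd(Q[:,:2]-m,full_matrices=False)[2][0];V*=np.sign(V[0]);n=np.array([-V[1],V[0]])
for _ in range(4):
    a=(Q[:,:2]-m)@V;b=(Q[:,:2]-m)@n
    B=np.arange(a.min()+.006,a.max()-.006,.004);mid=[(np.percentile(b[abs(a-q)<.003],3)+np.percentile(b[abs(a-q)<.003],97))/2 for q in B]
    f=np.polyfit(B,mid,1);th=np.arctan2(V[1],V[0])+np.arctan(f[0]);m=m+n*f[1];V=np.array([np.cos(th),np.sin(th)]);n=np.array([-V[1],V[0]])
a=(Q[:,:2]-m)@V;print("N",len(Q),"yaw",np.degrees(th),"rear",m+V*a.min(),"tip",m+V*a.max(),"len",np.ptp(a),"centre handle",m+V*(a.min()+.03),"ztop",np.percentile(Q[:,2],[50,95]))
print("tcp",t,s["eef_rot"])
R=cv2.Rodrigues(np.array(s["eef_rot"]))[0];x=R[:,0];print("tool yaw",np.degrees(np.arctan2(x[1],x[0])))
h=m+V*(a.min()+.03);print("tool delta",R.T@np.r_[h-t[:2],0])
```

```bash
python3 rod.py
```

```text
((504.48828125, 344.689208984375), (18.88776206970215, 165.43057250976562), 56.0471305847168)
N 2982 yaw -33.89866942907353 rear [0.4359 0.3909] tip [0.5732 0.2987] len 0.16543518111140745 centre handle [0.4608 0.3742] ztop [0.0261 0.0322]
tcp [0.4631 0.369  0.1499] [-0.8944 -3.0097  0.0041]
tool yaw 146.89749330272164
tool delta [ 0.0047  0.0031 -0.    ]
```

View pics/w2.png

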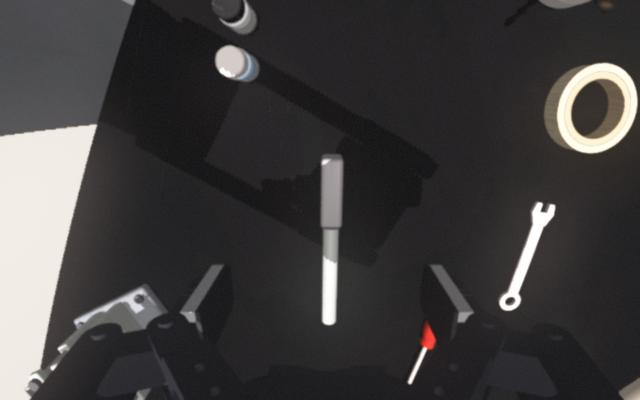

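Request:
{"api": "tcp_steps", "payload": {
  "ticks": [
    [1, [0, 0.003, 0.04], 0.014],
    [1, [0, 0.003, 0.08], 0.014],
    [1, [0, 0.003, 0.115], 0.014],
    [1, [0, 0.003, 0.135], 0.014],
    [1, [0, 0.003, 0.145], 0.014],
    [1, [0, 0.003, 0.145], 0.014],
    [0, [0, 0.003, 0.145], 0.014],
    [0, [0, 0.003, 0.145], 0.014],
    [0, [0, 0.003, 0.145], 0.014],
    [0, [0, 0.003, 0.145], 0.014],
    [0, [0, 0.003, 0.145], 0.014],
    [0, [0, 0.003, 0.145], 0.014],
    [0, [0, 0.003, 0.145], 0.014],
    [0, [0, 0.003, 0.145], 0.014]
  ]
}}

```text
time_s: 3.95
tool_pos: [0.4652, 0.373, 0.0071]
eef_rot: [0.914, 3.005, 0.001]
force: [-0.9, -0.5, 6.8]
opening: 0.194
grip_force: 59.8
```

Request:
{"api": "tcp_steps", "payload": {
  "ticks": [
    [0, [0, 0, -0.02], 0],
    [0, [0, 0, -0.06], 0],
    [0, [0, 0, -0.09], 0],
    [0, [-0.02, -0.01, -0.1], 0.15],
    [0, [-0.03, -0.02, -0.1], 0.3],
    [0, [-0.05, -0.03, -0.1], 0.45],
    [0, [-0.06, -0.042, -0.1], 0.6],
    [0, [-0.06, -0.042, -0.1], 0.75],
    [0, [-0.06, -0.042, -0.1], 0.9],
    [0, [-0.06, -0.042, -0.09], 1.04],
    [0, [-0.06, -0.042, -0.075], 1.088],
    [0, [-0.06, -0.042, -0.067], 1.088],
    [0, [-0.06, -0.042, -0.067], 1.088],
    [0, [-0.06, -0.042, -0.067], 1.088]
  ]
}}

```text
time_s: 5.35
tool_pos: [0.4911, 0.3044, 0.0731]
eef_rot: [-2.337, -2.1, 0.001]
force: [0.5, -0.3, -3.5]
opening: 0.194
grip_force: 58.9
```

Create look.py:
```python
from fit import *
import sys
s=robot.get_state();c=calibration("wrist");p,d=capture("wrist");n=sys.argv[1];cv2.imwrite(f"pics/{n}.png",p[:,:,::-1]);np.save(n+".npy",d);np.savez(n+"c.npz",**c)
R=cv2.Rodrigues(np.array(s["eef_rot"]))[0];t=np.array(s["tool_pos"]);print("tcp",t,"F",s["force"],"tool yaw",np.degrees(np.arctan2(R[1,0],R[0,0])),"zaxis",R[:,2])
P=cloud(d,c).reshape(-1,3)
T=(P-t)@R  # tool frame
k=(T[:,0]<-.02)&(T[:,0]>-.16)&(abs(T[:,1])<.014)&(abs(T[:,2]+.008)<.014)&(np.isfinite(T[:,0]));Q=T[k];print("rodpts",len(Q),"x range",np.percentile(Q[:,0],[0,.5,50,99.5]) if len(Q) else "")
k2=Q[:,0]<-.042;W=Q[k2]
f=least_squares(lambda q:np.hypot(W[:,1]-q[0]-q[1]*W[:,0],W[:,2]-q[2]-q[3]*W[:,0])-.007,[0,0,-.008,0],loss="soft_l1",f_scale=.0007)
print("rod in tool: y0,slope,z0,slope",f.x,np.std(f.fun))
```

```bash
python3 look.py w3
```

```text
tcp [0.4911 0.3044 0.0731] F [ 0.5485 -0.2883 -3.4502] tool yaw 83.88372887883085 zaxis [-0.0007 -0.0002 -1.    ]
rodpts 770 x range [-0.054  -0.0529 -0.0418 -0.0219]
rod in tool: y0,slope,z0,slope [-0.0007 -0.0014 -0.0106 -0.0322] 0.00039995300228694216
```

View pics/w3.png

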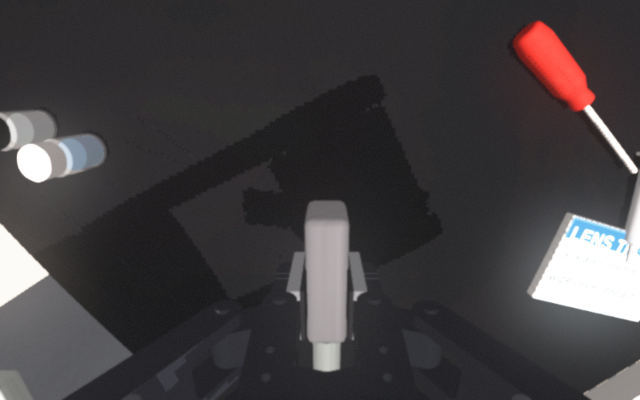

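Create rel.py:
```python
from fit import *
import sys
tag=sys.argv[1];N=int(sys.argv[2])
yaw=np.radians(-96.2);A=np.array([.4751,.1505]);e=np.array([np.cos(yaw),np.sin(yaw)]);n=np.array([-e[1],e[0]])
s0=robot.get_state();print("tcp",np.array(s0["tool_pos"]),"F",s0["force"])
for cam in("top","scene"):
    c=calibration(cam);L=[capture(cam) for _ in range(N)];d=np.median([q[1] for q in L],0);p=np.mean([q[0] for q in L],0).astype(np.uint8)
    cv2.imwrite(f"pics/{tag}_{cam}.png",p[:,:,::-1]);np.save(f"{tag}_{cam}.npy",d)
    P=cloud(d,c).reshape(-1,3);D=P[:,:2]-A;s=D@e;l=D@n;z=P[:,2]
    def cyl(m,r,z0,l0=0):
        S,Lt,Z=s[m],l[m],z[m];sm=S.mean()
        f=least_squares(lambda q:np.hypot(Lt-q[0]-q[2]*(S-sm),Z-q[1])-r,[l0,z0,0],loss="soft_l1",f_scale=.0007)
        return m.sum(),f.x,np.std(f.fun)
    m=(s<.005)&(s>-.12)&(abs(l)<.018)&(z>.065)&(z<.1);print(cam,"rod s",np.percentile(s[m],[1,50,99]),"cyl n,[l,z,slope],std",cyl(m&(s<-.008-.0),.007,.08))
    m=(s>.012)&(s<.02)&(abs(l)<.014)&(z>.082)&(z<.1);print(" tube a",cyl(m,.014,.08))
    m=(s>.035)&(s<.047)&(abs(l)<.014)&(z>.082)&(z<.1);print(" tube b",cyl(m,.014,.08))
    m=(s>-.004)&(s<.012)&(abs(l)<.035)&(z>.098);print(" collar",cyl(m,.03,.08))
    m=(s>-.005)&(s<.008)&(abs(l)<.035)&(z>.045)&(z<.115);print(" face s",np.percentile(s[m],[2,10,30,50]),"l ext",np.percentile(l[m],[1,99]),"z",np.percentile(z[m],[1,99]))
    r=[proj(np.r_[A,.08],c)[0] for _ in(0,)][0];u,v=r.astype(int);q=p[v-50:v+50,u-66:u+66,::-1]
    cv2.imwrite(f"pics/{tag}_{cam}_crop.png",cv2.resize(q,None,fx=6,fy=6,interpolation=cv2.INTER_CUBIC));print(" mouth px",r)
```

```bash
python3 rel.py r1 4
```

```text
tcp [0.4915 0.3046 0.0736] F [-0.0429  0.0705 -2.8465]
top rod s [-0.1189 -0.0964  0.0016] cyl n,[l,z,slope],std (np.int64(112), array([ 0.0015,  0.0828, -0.0037]), np.float64(0.0006644043712719012))
 tube a (np.int64(42), array([0.0023, 0.0818, 0.0283]), np.float64(0.0006228056777367992))
 tube b (np.int64(49), array([0.0026, 0.0818, 0.0287]), np.float64(0.0007238346472425206))
 collar (np.int64(113), array([0.0023, 0.0809, 0.054 ]), np.float64(0.0015920067345450146))
 face s [0.0011 0.0011 0.0015 0.0032] l ext [-0.0269  0.0293] z [0.06   0.1122]
 mouth px [366.567  206.0338]
scene rod s [-0.0788  0.0004  0.0032] cyl n,[l,z,slope],std (np.int64(49), array([-0.0002,  0.0825, -0.0029]), np.float64(0.000336398868023319))
 tube a (np.int64(0), array([0.  , 0.08, 0.  ]), np.float64(nan))
 tube b (np.int64(4), array([0.0006, 0.0841, 0.0118]), np.float64(7.11617334521342e-05))
 collar (np.int64(102), array([-0.0004,  0.0786, -0.0348]), np.float64(0.00330384695070082))
 face s [-0.0006 -0.0001  0.0004  0.0008] l ext [-0.0284  0.0275] z [0.0538 0.1111]
 mouth px [339.8322 172.8389]rel.py:11: RuntimeWarning: Mean of empty slice.
  S,Lt,Z=s[m],l[m],z[m];sm=S.mean()
  ret = ret.dtype.type(ret / rcount)
  ret = _var(a, axis=axis, dtype=dtype, out=out, ddof=ddof,
  arrmean = um.true_divide(arrmean, div, out=arrmean,
  ret = ret.dtype.type(ret / rcount)
```

View pics/r1_scene_crop.png

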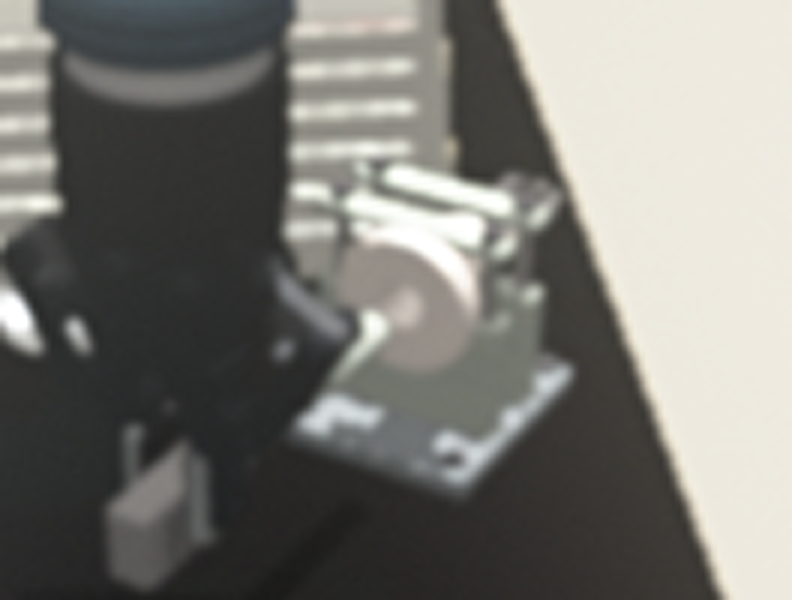

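Request:
{"api": "tcp_steps", "payload": {
  "ticks": [
    [0, [0, 0.0007, 0.0014], 0],
    [0, [-0.004, 0.0007, 0.0014], 0],
    [0, [-0.008, 0.0007, 0.0014], 0],
    [0, [-0.012, 0.0007, 0.0014], 0],
    [0, [-0.016, 0.0007, 0.0014], 0],
    [0, [-0.019, 0.0007, 0.0014], 0],
    [0, [-0.02, 0.0007, 0.0014], 0],
    [0, [-0.02, 0.0007, 0.0014], 0]
  ]
}}

```text
time_s: 6.6
tool_pos: [0.4898, 0.2842, 0.072]
eef_rot: [2.338, 2.098, 0.0]
force: [0.2, 0.5, -2.0]
opening: 0.197
grip_force: 58.9
```

```bash
python3 rel.py r2 4 2>/dev/null
```

```text
tcp [0.4898 0.2842 0.072 ] F [ 0.2107  0.5003 -2.0141]
top rod s [-0.1161 -0.0839 -0.0498] cyl n,[l,z,slope],std (np.int64(187), array([0.0012, 0.0815, 0.0379]), np.float64(0.0023802717363154784))
 tube a (np.int64(18), array([0.0015, 0.0824, 0.1097]), np.float64(0.0005479079777480286))
 tube b (np.int64(49), array([ 0.0025,  0.0816, -0.0441]), np.float64(0.0008780986528946688))
 collar (np.int64(30), array([0.0018, 0.0816, 0.0163]), np.float64(0.0006579185404013111))
 face s [0.0014 0.0019 0.0035 0.0057] l ext [0.0084 0.0293] z [0.0937 0.1128]
 mouth px [366.567  206.0338]
scene rod s [-0.1075  0.0001  0.0019] cyl n,[l,z,slope],std (np.int64(38), array([0.    , 0.0817, 0.035 ]), np.float64(0.0007122280782068575))
 tube a (np.int64(0), array([0.  , 0.08, 0.  ]), np.float64(nan))
 tube b (np.int64(3), array([ 0.0011,  0.0864, -0.05  ]), np.float64(2.0427946057391247e-13))
 collar (np.int64(102), array([-0.0004,  0.0786, -0.1469]), np.float64(0.02495764113234011))
 face s [-0.001  -0.0003  0.0002  0.0007] l ext [-0.0286  0.0249] z [0.0534 0.1108]
 mouth px [339.8322 172.8389]
```

View pics/r2_scene_crop.png

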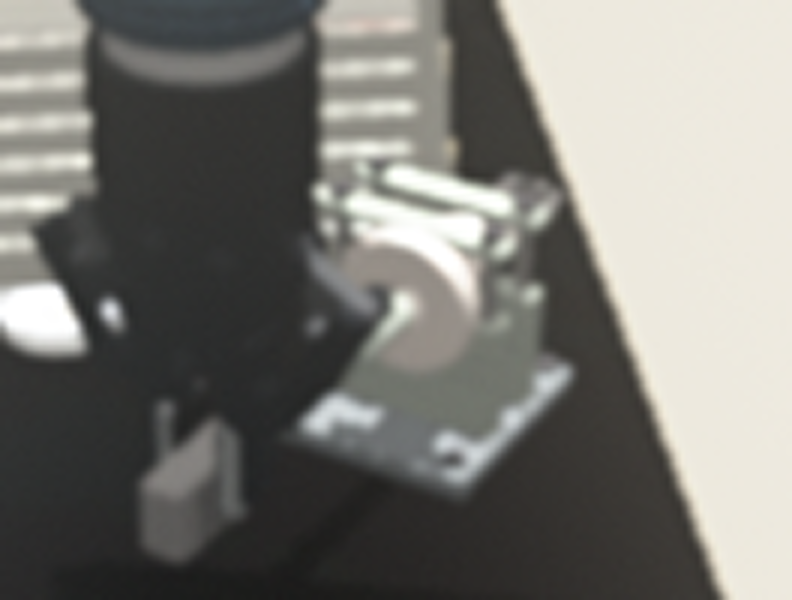

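Request:
{"api": "tcp_steps", "payload": {
  "ticks": [
    [0, [-0.001, 0, 0], 0],
    [0, [-0.002, 0, 0], 0],
    [0, [-0.003, 0, 0], 0],
    [0, [-0.004, 0, 0], 0],
    [0, [-0.005, 0, 0], 0],
    [0, [-0.006, 0, 0], 0],
    [0, [-0.006, 0, 0], 0]
  ]
}}

```text
time_s: 7.7
tool_pos: [0.4891, 0.2783, 0.0719]
eef_rot: [2.338, 2.098, -0.0]
force: [0.1, -0.2, -2.8]
opening: 0.201
grip_force: 58.9
```

Request:
{"api": "tcp_steps", "payload": {
  "ticks": [
    [0, [-0.001, 0, 0], 0],
    [0, [-0.002, 0, 0], 0],
    [0, [-0.003, 0, 0], 0],
    [0, [-0.003, 0, 0], 0]
  ]
}}

```text
time_s: 8.1
tool_pos: [0.4888, 0.2753, 0.0719]
eef_rot: [-2.338, -2.098, 0.0]
force: [-0.4, -0.3, -2.5]
opening: 0.197
grip_force: 58.9
```

Request:
{"api": "tcp_steps", "payload": {
  "ticks": [
    [0, [-0.001, 0, 0], 0],
    [0, [-0.002, 0, 0], 0],
    [0, [-0.003, 0, 0], 0],
    [0, [-0.004, 0, 0], 0],
    [0, [-0.004, 0, 0], 0]
  ]
}}

```text
time_s: 8.6
tool_pos: [0.4884, 0.2713, 0.0719]
eef_rot: [-2.338, -2.098, 0.0]
force: [0.1, 0.1, -2.5]
opening: 0.198
grip_force: 58.9
```

Request:
{"api": "tcp_steps", "payload": {
  "ticks": [
    [0, [-0.001, 0, 0], 0],
    [0, [-0.002, 0, 0], 0],
    [0, [-0.003, 0, 0], 0],
    [0, [-0.004, 0, 0], 0],
    [0, [-0.004, 0, 0], 0]
  ]
}}

```text
time_s: 9.1
tool_pos: [0.488, 0.2674, 0.0719]
eef_rot: [-2.338, -2.098, 0.0]
force: [-0.1, -0.7, -2.2]
opening: 0.197
grip_force: 58.9
```

Request:
{"api": "tcp_steps", "payload": {
  "ticks": [
    [0, [-0.0015, 0, 0], 0],
    [0, [-0.003, 0, 0], 0],
    [0, [-0.0045, 0, 0], 0],
    [0, [-0.006, 0, 0], 0],
    [0, [-0.0075, 0, 0], 0],
    [0, [-0.009, 0, 0], 0],
    [0, [-0.0105, 0, 0], 0],
    [0, [-0.012, 0, 0], 0]
  ]
}}

```text
time_s: 9.9
tool_pos: [0.4867, 0.2555, 0.0719]
eef_rot: [2.338, 2.098, -0.0]
force: [-0.2, -0.1, -2.0]
opening: 0.198
grip_force: 58.9
```

Request:
{"api": "tcp_steps", "payload": {
  "ticks": [
    [0, [-0.0015, 0, 0], 0],
    [0, [-0.003, 0, 0], 0],
    [0, [-0.0045, 0, 0], 0],
    [0, [-0.006, 0, 0], 0],
    [0, [-0.0075, 0, 0], 0],
    [0, [-0.009, 0, 0], 0],
    [0, [-0.0105, 0, 0], 0],
    [0, [-0.012, 0, 0], 0]
  ]
}}

```text
time_s: 10.7
tool_pos: [0.4859, 0.2458, 0.0724]
eef_rot: [-2.338, -2.096, -0.006]
force: [-0.3, 9.3, -2.4]
opening: 0.199
grip_force: 59.0
```

Request:
{"api": "tcp_steps", "payload": {
  "ticks": [
    [0, [-0.0015, 0, 0], 0],
    [0, [-0.003, 0, 0], 0],
    [0, [-0.0045, 0, 0], 0],
    [0, [-0.006, 0, 0], 0],
    [0, [-0.0075, 0, 0], 0],
    [0, [-0.009, 0, 0], 0],
    [0, [-0.0105, 0, 0], 0],
    [0, [-0.012, 0, 0], 0]
  ]
}}

```text
time_s: 11.5
tool_pos: [0.4845, 0.2338, 0.0724]
eef_rot: [-2.338, -2.096, -0.006]
force: [0.8, 8.9, -2.6]
opening: 0.195
grip_force: 59.0
```

Request:
{"api": "tcp_steps", "payload": {
  "ticks": [
    [0, [-0.0015, 0, 0], 0],
    [0, [-0.003, 0, 0], 0],
    [0, [-0.0045, 0, 0], 0],
    [0, [-0.006, 0, 0], 0],
    [0, [-0.0075, 0, 0], 0],
    [0, [-0.009, 0, 0], 0],
    [0, [-0.0105, 0, 0], 0],
    [0, [-0.012, 0, 0], 0]
  ]
}}

```text
time_s: 12.3
tool_pos: [0.4832, 0.2219, 0.0724]
eef_rot: [-2.338, -2.096, -0.006]
force: [-0.1, 9.4, -1.9]
opening: 0.195
grip_force: 59.0
```

Request:
{"api": "tcp_steps", "payload": {
  "ticks": [
    [0, [-0.0015, 0, 0], 0],
    [0, [-0.003, 0, 0], 0],
    [0, [-0.0045, 0, 0], 0],
    [0, [-0.006, 0, 0], 0],
    [0, [-0.0075, 0, 0], 0],
    [0, [-0.009, 0, 0], 0],
    [0, [-0.0105, 0, 0], 0],
    [0, [-0.012, 0, 0], 0],
    [0, [-0.012, 0, 0], 0]
  ]
}}

```text
time_s: 13.2
tool_pos: [0.4818, 0.2096, 0.0723]
eef_rot: [-2.338, -2.096, -0.005]
force: [-1.0, 7.7, -1.7]
opening: 0.195
grip_force: 58.9
```

Create tr.py:
```python
from fit import *
import sys
yaw=np.radians(-96.2);A=np.array([.4751,.1505]);e=np.array([np.cos(yaw),np.sin(yaw)]);n=np.array([-e[1],e[0]])
c=calibration("top");L=[capture("top") for _ in range(4)];d=np.median([q[1] for q in L],0);p=np.mean([q[0] for q in L],0).astype(np.uint8)
P=cloud(d,c).reshape(-1,3);D=P[:,:2]-A;s=D@e;l=D@n;z=P[:,2];g=p.reshape(-1,3).mean(1)
for a in np.arange(.06,.126,.003):
    m=(s>=a)&(s<a+.003)&(abs(l-.002)<.006)&(z>.03);print("%.3f n%d z%.4f g%.0f"%(a,m.sum(),np.median(z[m]),np.median(g[m])),end="; ")
u,v=proj(np.r_[A+e*.09,.08],c)[0].astype(int)
cv2.imwrite(f"pics/{sys.argv[1]}.png",cv2.resize(p[v-25:v+25,u-40:u+30,::-1],None,fx=10,fy=10,interpolation=cv2.INTER_CUBIC));print(u,v)
```

```bash
python3 tr.py t1
```

```text
  return _methods._mean(a, axis=axis, dtype=dtype,
  ret = ret.dtype.type(ret / rcount)
```

View pics/t1.png

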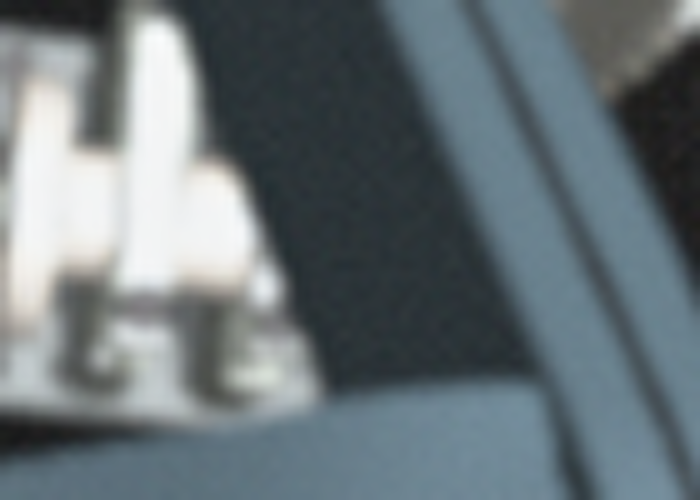

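Request:
{"api": "tcp_steps", "payload": {
  "ticks": [
    [0, [-0.001, 0, 0], 0],
    [0, [-0.0025, 0, 0], 0],
    [0, [-0.004, 0, 0], 0],
    [0, [-0.0055, 0, 0], 0],
    [0, [-0.0065, 0, 0], 0],
    [0, [-0.007, 0, 0], 0],
    [0, [-0.007, 0, 0], 0]
  ]
}}

```text
time_s: 14.1
tool_pos: [0.481, 0.2027, 0.0723]
eef_rot: [-2.338, -2.096, -0.005]
force: [-0.1, 7.9, -3.2]
opening: 0.196
grip_force: 58.9
```

Request:
{"api": "tcp_steps", "payload": {
  "ticks": [
    [0, [0.003, 0, 0], 0],
    [0, [0.008, 0, 0], 0],
    [0, [0.015, 0, 0], 0],
    [0, [0.022, 0, 0], 0],
    [0, [0.03, 0, 0], 0],
    [0, [0.038, 0, 0], 0],
    [0, [0.046, 0, 0], 0],
    [0, [0.054, 0, 0], 0],
    [0, [0.062, 0, 0], 0],
    [0, [0.07, 0, 0], 0],
    [0, [0.078, 0, 0], 0],
    [0, [0.086, 0, 0], 0],
    [0, [0.094, 0, 0], 0],
    [0, [0.102, 0, 0], 0],
    [0, [0.11, 0, 0], 0],
    [0, [0.118, 0, 0], 0],
    [0, [0.124, 0, 0], 0],
    [0, [0.124, 0, 0], 0]
  ]
}}

```text
time_s: 15.9
tool_pos: [0.4942, 0.325, 0.0719]
eef_rot: [-2.337, -2.099, -0.001]
force: [0.2, 0.8, -2.5]
opening: 0.2
grip_force: 58.9
```

```bash
python3 tr.py t2
```

```text
  return _methods._mean(a, axis=axis, dtype=dtype,
  ret = ret.dtype.type(ret / rcount)
```

View pics/t2.png

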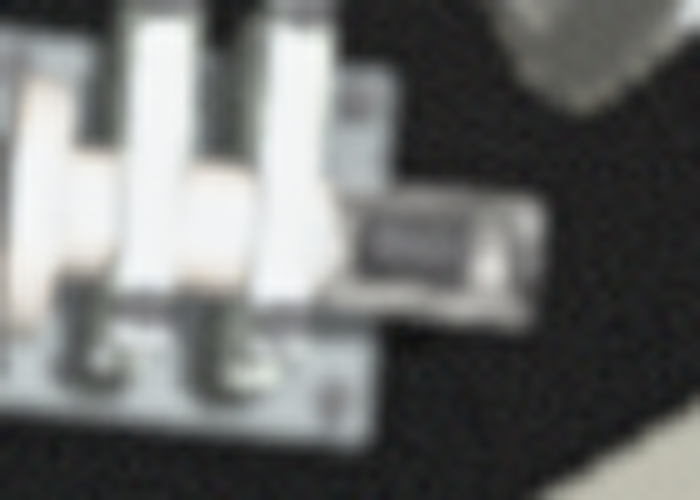

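Request:
{"api": "tcp_steps", "payload": {
  "ticks": [
    [0, [0.01, -0.01, 0], -0.15],
    [0, [0.02, -0.02, 0], -0.3],
    [0, [0.03, -0.03, 0], -0.45],
    [0, [0.0446, -0.034, 0], -0.6],
    [0, [0.0446, -0.034, 0], -0.75],
    [0, [0.0446, -0.034, 0], -0.9],
    [0, [0.0446, -0.034, 0], -1.04],
    [0, [0.0446, -0.034, 0], -1.088],
    [0, [0.0446, -0.034, 0.02], -1.088],
    [0, [0.0446, -0.034, 0.04], -1.088],
    [0, [0.0446, -0.034, 0.052], -1.088],
    [0, [0.0446, -0.034, 0.058], -1.088],
    [0, [0.0446, -0.034, 0.061], -1.088],
    [0, [0.0446, -0.034, 0.0625], -1.088],
    [0, [0.0446, -0.034, 0.0635], -1.088],
    [0, [0.0446, -0.034, 0.064], -1.088],
    [0, [0.0446, -0.034, 0.064], -1.088]
  ]
}}

```text
time_s: 17.8
tool_pos: [0.4654, 0.3724, 0.0084]
eef_rot: [0.914, 3.005, 0.001]
force: [0.3, 0.2, -2.6]
opening: 0.198
grip_force: 59.0
```

Request:
{"api": "tcp_steps", "payload": {
  "ticks": [
    [0, [0, 0, 0.0005], 0],
    [0, [0, 0, 0.001], 0],
    [0, [0, 0, 0.0015], 0],
    [0, [0, 0, 0.0015], 0]
  ]
}}

```text
time_s: 18.2
tool_pos: [0.4652, 0.3723, 0.0071]
eef_rot: [0.914, 3.005, 0.001]
force: [-2.9, -1.0, 5.0]
opening: 0.193
grip_force: 59.9
```

Request:
{"api": "tcp_steps", "payload": {
  "ticks": [
    [0.3, [0, 0, 0], 0],
    [0.6, [0, 0, 0], 0],
    [0.6, [0, 0, 0], 0],
    [0.6, [0, 0, 0], 0],
    [0.6, [0, 0, 0], 0],
    [0.6, [0, 0, -0.02], 0],
    [0.6, [0, 0, -0.05], 0],
    [0.6, [0, 0, -0.09], 0],
    [0.6, [0, 0, -0.14], 0],
    [0.6, [0, 0, -0.17], 0],
    [0.6, [0, 0, -0.17], 0],
    [0.6, [0, 0, -0.17], 0]
  ]
}}

```text
time_s: 19.4
tool_pos: [0.4653, 0.3723, 0.177]
eef_rot: [0.914, 3.004, 0.002]
force: [-0.4, 0.4, -1.1]
opening: 0.603
grip_force: 0.0
```

```bash
python3 rod.py; python3 tr.py t3 2>/dev/null | cut -c1-400
```

```text
((505.59649658203125, 344.71343994140625), (18.55546760559082, 166.283447265625), 55.80808639526367)
N 2528 yaw -34.086992680308995 rear [0.4366 0.3912] tip [0.5744 0.298 ] len 0.1662899888657527 centre handle [0.4615 0.3744] ztop [0.0249 0.0321]
tcp [0.4653 0.3723 0.177 ] [0.9141 3.0045 0.0017]
tool yaw 146.1559087348
tool delta [ 0.0043 -0.0004 -0.    ]
0.060 n5 z0.1027 g242; 0.063 n11 z0.1031 g240; 0.066 n4 z0.0963 g233; 0.069 n5 z0.0948 g207; 0.072 n1 z0.0713 g213; 0.075 n8 z0.0716 g178; 0.078 n13 z0.0766 g110; 0.081 n11 z0.0873 g105; 0.084 n7 z0.0875 g116; 0.087 n9 z0.0885 g111; 0.090 n6 z0.0884 g104; 0.093 n5 z0.0885 g105; 0.096 n9 z0.0874 g105; 0.099 n7 z0.0876 g116; 0.102 n2 z0.0720 g118; 0.105 n6 z0.0719 g160; 0.108 n9 z0.0721 g190; 0.111
```

View pics/w2.png

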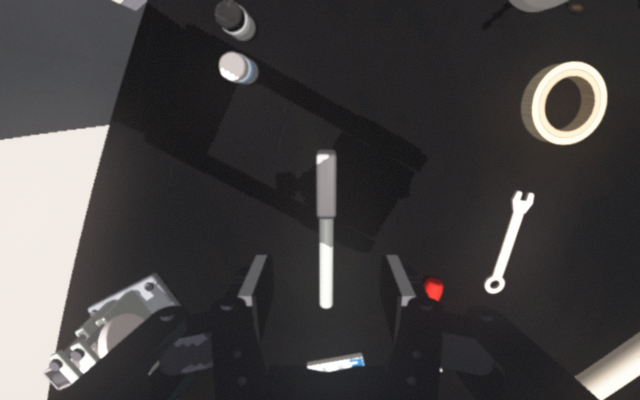

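The rod lies flat around (326,230), back at its original spot. The vials at (237,65) and (232,15) are undisturbed and the stand is clear. The depth profile still shows the slug in the trough.

```bash
python3 -c "
from workcell import robot;print(robot.job_done())"
```

```text
the job is handed in; nothing more can be done
None
```

Job handed in: the slug is wholly out of the tube in the trough, about 12 mm short of its end wall; the rod is back flat at its original spot, and the highest force I read while pushing was about 9 N.

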